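Index the lens fixture to its square post and lock it

ROBOT

A 6-joint arm with a two-finger parallel gripper is mounted at the origin on the work surface. World frame = base frame: x ahead of the robot, y to its left, z up, the work surface at z = 0. Lengths are in m, angles in rad, forces in N, time in s.
With the tool pointing down it reaches from about 0.4 to 0.925 m from the base axis. Payload 3.4 kg.
Tool frame: the origin (TCP) lies midway between the tips of the shut fingers; the grasp point (between the pads) lies behind it (ctrl.grip_point_offset is the z of the grasp point in the tool frame, in m); z points along the fingers, x is the direction in which the jaws open and shut, and the axes are right-handed (so a half turn about z gives the same grasp; the last joint's range is limited). The gripper opens to 85 mm and grips with 20 to 120 N. Pads are 22 mm wide; open, the fingers measure 114 mm over their backs; the gripper's body (76 mm by 85 mm) begins 54 mm behind the grasp point. The pads swing forward as they close: fully open they stand 13 mm farther back than shut.
Start: joints at [1.185, 0.307, 1.506, -0, 1.328, -0.073], TCP at [0.177, 0.547, 0.231] pointing down, gripper open.
Joint ranges: [-3.12, 3.12], [-1.05, 2.28], [0.14, 2.33], [-1.42, 4.57], [0.1, 2.73], [-2.68, 2.68]. Speed limits (rad/s): [2.57, 2.57, 3.14, 3.14, 3.14, 3.14].

INTERFACE

Orientations are given as a 3x3 rotation matrix whose columns are the frame's x, y, z axes.
In Python, from plant import ctrl gives the robot as it stands.
- The arm moves only by the tool drive_tool, never from a script. Its argument "increments" is one flat list of numbers, 7 for each row, row after row: the shift along the tool's x, y, z in mm, then the turn, a rotation vector about the tool's x, y, z in degrees, then the closure, from 0 (fully open) to 1 (shut). A call has exactly 8 rows; each row shifts and turns the commanded pose from where the row before left it, along the tool's axes as they then stand; what a row does not reach is not made up. A row lasts 1/10 s, in which the tool goes at most 50 mm and 8.59 degrees, less where a joint would pass 70% of its speed; a pose out of reach is approached as far as the arm can. A call is refused whole if a number of a shift passes 50 or a number of a turn 8.59, either way. A call with a gripper value outside its range is refused whole. The fingers move at their own pace and stop on an object; the grip force is fixed at half the most. Time passes only in rows, so rows that do not move let the fingers close, or fill a call up. It gives the time, the measured TCP pose, the force and the opening at its end, in the units of the state.
- ctrl.sense(): the state, without advancing time (a new reading comes with each control period).
- ctrl.get_image(name): name is "scene" or "top" or "wrist"; returns a dict with "img" (400x640x3 uint8, red, green, blue), "z_map" (400x640 float32, m along the optical axis (not along the pixel's ray), 0 where there is no reading), "fx", "fy", "cx", "cy" (pixels), "origin" and "attitude" of the camera in the world. Camera axes: x right, y up, looking along -z (the intrinsics and any distortion apply to the point x, -y, -z); pixel columns grow to the right and rows downward; lengths in m; the calibration is good to about 2 mm. A picture is of the moment at which its call begins.
- ctrl.sign_off(): hands the job in, once; it reports no verdict.
Trained networks look in the newest picture that a camera, given by its name, has taken for a name from the list of things; names that differ only in an ending like _2 or _b are one class to them, and where a whole thing is asked for, a point or a joint stands for the part that bears it (a point fixed in the world has none). Each returns a list of dicts, best first, with "confidence" (0 to 1); they miss things now and then, are a little off and sometimes report something else, mostly with a low value. They report only what shows in the picture. A call takes as long as a camera call. They do not tell look-alikes from the thing itself.
- ctrl.find_in(camera, query): "rect" ([centre column, centre row, width, height] in pixels, round what is visible of it).
The state is a dict: "clock": time; "joints": joint angles; "dq": joint speeds; "joint_torque": joint torques, N m; "position": TCP position; "orientation": TCP orientation; "wrist_force": force on the tool from outside, world axes, zero at the start; "moment": the same for the moment, N m; "finger_gap": opening from 0.0 (shut) to 1.0 (fully open).
Only numpy, scipy, OpenCV 4.12 (cv2) and the standard library are available. Lean on these libraries where they do the work, as an engineer would, in place of code of your own. Each camera call takes 0.05 s, during which the arm holds its last target. There are 200 camera calls.

TASK

Push the ball-ended arm of the round lens fixture sideways with a fingertip so that the fixture's pointer aims squarely at the middle of the square-headed post (not the round-headed one). Then push the lock lever on the grey block beside the fixture all the way over, away from the robot, to its stop. Do not lift or unseat the lens or disturb the loose things around, and leave the pointer on the post and the lever locked.

Things in the scene. Friction and masses are not known exactly. Their poses are not given: they have to be found in the camera images.
- plate (a joint): angle of the turning plate on its foot (rad, positive anticlockwise seen from above, stops at -1.1 and 1.1). The plate is a plain aluminium disc, 220 mm across, top 52 mm above the table; it turns stiffly (about 2 N at the arm) and stays where it is left. Carries a lens in a central seat, and at 75 degrees either side of the pointer a bracket up to 120 mm above the table within 113 mm of the axis
- plate_axis (a point): centre of the plate's top face, on its upright turning axis, 52 mm above the table; its x axis points from the axis to the pointer
- pointer_tip (a point): tip of the pointer, a dark steel bar 8 mm wide with a 17 mm wide arrow head, lying radially on the plate, tip 131 mm from the axis and 55 mm above the table. Its x axis points radially outward, its y axis to the left of it, z up
- turn_ball (a point): centre of the black ball, 24 mm across, at the end of the turning arm: a round steel bar, 12 mm thick, that sticks out level from the plate's rim on the side opposite the pointer (towards the robot). Bar and ball are centred 42 mm above the table; the ball is 178 mm from the axis and the bar is free between 122 and 166 mm from the axis (a 20 mm thick collar at the rim). Nothing is below it but the table
- square_post: fixed steel post beside the plate with a square aluminium head 28 x 28 x 22 mm, 82 mm high in all. Origin at its foot, on its centre line. The pointer must aim at this centre line
- round_post: fixed steel post beside the plate with a round ball head 28 mm across, 84 mm high. Origin at its foot. The other station; the two posts may stand either way round
- lock_lever (a joint): angle of the lock lever (rad): near 0 unlocked, 1.3 at its stop = locked. Grows anticlockwise seen from above, so its free end swings away from the robot. Stiff (about 1.5 N at its end); stays where it is left
- lever_axis (a point): pivot of the lock lever, on its upright axis, 49 mm above the table, over a fixed grey block 56 x 44 mm and 36 mm high at the fixture's right-hand side (seen from the robot)
- lever_end (a point): middle of the round black end, 20 mm across and 14 mm high, of the lock lever, 92 mm from the pivot and 49 mm above the table; the lever is a level steel bar 12 mm wide and 10 mm high from the pivot to this end, with free space down to the table beyond the block
- lens: lens in a black barrel, 47 mm across and 50 mm high, 160 g, standing loose in the seat at the middle of the plate and turning with it. Origin at the centre of its underside, 76 mm above the table and 24 mm above the plate_axis point; stays seated
- spare_lens: loose black lens barrel, 40 mm across and 42 mm high, left of the fixture; leave alone. Origin at its underside
- lock_ring: loose brass ring, 48 mm across and 12 mm high, left of the fixture; leave alone. Origin at its underside
- jar: loose small amber jar, 44 mm across and 55 mm high, beyond the lock lever; leave alone. Origin at its underside
There are look-alikes about, which are no part of the job. What is shaped like the square_post but blue or pink is not meant.

How it is judged:
By the outcome, as a careful person would: the job done as asked, in the order asked, and still so for the second after the job is handed in, with the robot touching nothing.
It also fails if it takes over 54 s, if anything falls off the work surface, if the arm or the gripper's body presses on something with over 40 N, if the wrist force passes 120 N, or if a joint passes its speed limit or range.

## Working session

There is one attempt and no reset: what is moved stays moved. The work goes in short steps, Python scripts to look and compute and a tool call to move; the robot and the scene stay as the last step left them, time stands still between calls to the robot, and variables do not carry over. Pictures are saved under pics/ and viewed, about 8 in all and at most 12, crops included, and the job is handed in when it is done.

Besides the shell and the picture viewer there is one more tool, called after "Request:" by a JSON object that holds its "method" and its "body". drive_tool: Moves the arm, as the interface text tells. Its arguments: {"type":"object","properties":{"increments":{"type":"array"}},"required":["increments"]}

```bash
mkdir -p pics; cat > h.py <<'E'
import numpy as np, cv2
from plant import ctrl
def shot(name,fn=None):
    d=ctrl.get_image(name)
    if fn: cv2.imwrite('pics/'+fn,d['img'][:,:,::-1])
    return d
def px(d,u,v,z=None):
    """world point of pixel; z=None uses depth map, else intersects plane height z"""
    r=np.array([(u-d['cx'])/d['fx'],-(v-d['cy'])/d['fy'],-1.0])
    R=np.array(d['attitude']);o=np.array(d['origin'])
    if z is None:
        return o+R@r*float(d['z_map'][int(round(v)),int(round(u))])
    w=R@r
    return o+w*(z-o[2])/w[2]
E
python3 - <<'E'
from h import *
for c in ("top","scene"):
    d=shot(c,c+'0.png')
    print(c,d['origin'],np.round(d['attitude'],3).tolist(),d['fx'],[k for k in d])
    if c=="top":
        for q in ["plate","pointer_tip","turn_ball","square_post","round_post","lock_lever","lever_end","lens","jar","spare_lens","lock_ring"]:
            for r in ctrl.find_in(c,q)[:3]:
                u,v=r['rect'][:2]
                print(q,round(r['confidence'],2),np.round(r['rect']),np.round(px(d,u,v),3))
print(ctrl.sense())
E
```

```text
top [0.39687423 0.05876635 0.97599797] [[-0.004, 0.974, -0.224], [-1.0, -0.005, -0.006], [-0.007, 0.224, 0.974]] 423.2648457480518 ['img', 'z_map', 'fx', 'fy', 'cx', 'cy', 'origin', 'attitude']
plate 0.9 [350. 230.  97. 138.] [ 0.537 -0.005  0.052]
pointer_tip 0.95 [353. 228. 109. 136.] [ 0.539 -0.009  0.06 ]
turn_ball 0.69 [352. 229. 105. 142.] [ 0.538 -0.008  0.054]
square_post 0.79 [362. 112.  14.  20.] [ 0.801 -0.035  0.084]
square_post 0.76 [386. 148.  18.  25.] [ 0.717 -0.085  0.082]
square_post 0.71 [391. 118.  15.  22.] [ 0.795 -0.102  0.063]
round_post 0.6 [297. 167.   7.  21.] [0.674 0.114 0.075]
lock_lever 0.69 [442. 204.  51.  27.] [ 0.593 -0.208  0.056]
lever_end 0.8 [441. 204.  49.  29.] [ 0.594 -0.207  0.055]
lens 0.68 [356. 209.  24.  27.] [ 0.568 -0.01   0.132]
jar 0.66 [422. 158.  23.  21.] [ 0.701 -0.171  0.055]
spare_lens 0.85 [259. 207.  22.  21.] [0.591 0.199 0.047]
lock_ring 0.43 [262. 240.  21.  21.] [0.522 0.198 0.002]
scene [0.98200669 0.4848097  0.57650117] [[-0.764, -0.434, 0.477], [0.645, -0.534, 0.547], [0.018, 0.725, 0.688]] 406.9644245022889 ['img', 'z_map', 'fx', 'fy', 'cx', 'cy', 'origin', 'attitude']
{'clock': 0.65, 'joints': array([ 1.18451388e+00,  3.06743369e-01,  1.50638827e+00,  7.36538907e-05,
        1.32839789e+00, -7.35227763e-02]), 'dq': array([-0.00010285,  0.00079572,  0.00063861, -0.00225356, -0.00047083,
       -0.00043835]), 'joint_torque': array([-1.04130882e-03, -4.57247329e+01, -2.52245879e+01, -1.02181934e-04,
        1.15707295e-03, -2.42050561e-06]), 'position': array([0.17693445, 0.54711395, 0.23134182]), 'orientation': array([[ 3.07702415e-01,  9.51482644e-01, -4.24476829e-05],
       [ 9.51482643e-01, -3.07702410e-01,  8.54170597e-05],
       [ 6.82115955e-05, -6.66712691e-05, -9.99999995e-01]]), 'wrist_force': array([-0.82310637,  0.65537379,  0.04846643]), 'moment': array([0.01334332, 0.01982114, 0.03297278]), 'finger_gap': 1.0006153911533096}
```

View pics/top0.png

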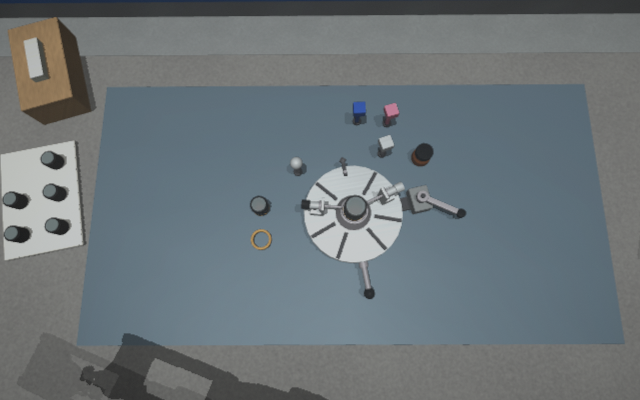

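View pics/scene0.png

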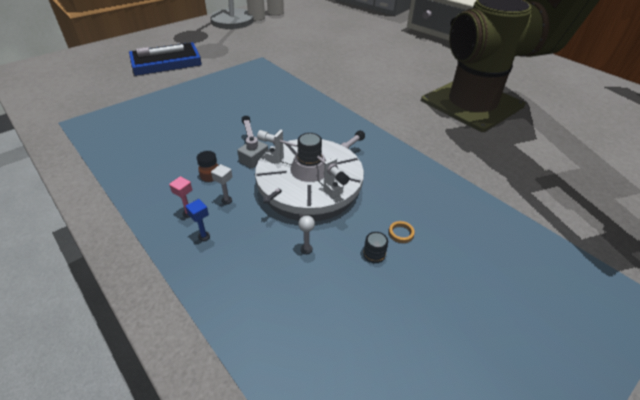

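The top view shows the grey square post head at about (386,145), the ball at (369,293), the pointer at about (344,161), and the lever pivot at (422,197) with its end at (461,213). I'll zoom in for precise pixels.

```bash
python3 - <<'E'
from h import *
d=shot("top")
im=d['img'][130:305,285:475,::-1]
cv2.imwrite('pics/crop1.png',cv2.resize(im,None,fx=3.4,fy=3.4,interpolation=cv2.INTER_CUBIC)[:600])
np.savez('/tmp/top.npz',**{k:np.array(v) for k,v in d.items()})
# plate rim: points with height 0.050..0.055 within region
P=np.array([[*px(d,u,v)] for v in range(155,275) for u in range(290,415) if d['z_map'][v,u]>0])
m=(abs(P[:,2]-0.052)<0.004)
Q=P[m][:,:2]
c,r=cv2.minEnclosingCircle(Q.astype(np.float32)); print('enc',c,r)
c0=np.array([.545,-.005]); Q=Q[np.linalg.norm(Q-c0,axis=1)<.125]
h=cv2.convexHull(Q.astype(np.float32))[:,0]
print('hull fit',cv2.minEnclosingCircle(h),Q.mean(0))
H=lambda n,u0,u1,v0,v1,a,b:print(n,[np.round((p:=np.array([px(d,u,v) for v in range(v0,v1) for u in range(u0,u1) if a<px(d,u,v)[2]<b])).mean(0),4),len(p),np.round((p.min(0)+p.max(0))/2,4)])
H('sq',375,398,132,162,.076,.088)
H('ball',355,382,280,305,.035,.06)
H('leverend',450,472,202,225,.046,.062)
H('lens',335,375,190,228,.118,.135)
E
```

```text
enc (0.5703161954879761, -0.011098149232566357) 0.1316336840391159
hull fit ((0.5557953715324402, -0.007400023750960827), 0.11826089024543762) [ 0.56170661 -0.01063561]
sq [array([ 0.7303, -0.0863,  0.0823]), 160, array([ 0.7305, -0.0872,  0.0819])]
ball [array([ 0.4075, -0.041 ,  0.0495]), 144, array([ 0.4097, -0.042 ,  0.0485])]
leverend [array([ 0.5772, -0.2427,  0.0548]), 121, array([ 0.5782, -0.2425,  0.0531])]
lens [array([ 0.5753, -0.0107,  0.1274]), 402, array([ 0.5757, -0.0108,  0.1255])]
```

View pics/crop1.png

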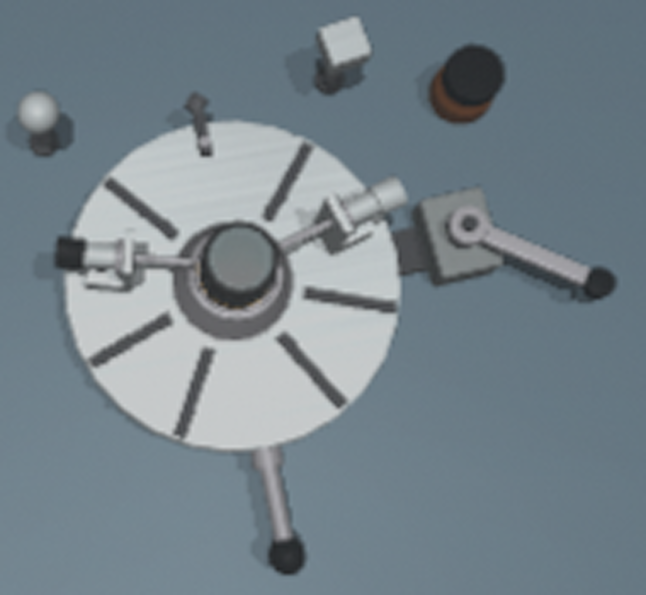

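```bash
cat >> h.py <<'E'
from scipy.optimize import least_squares
def centre(d):
    """plate axis: radial brightness edge of the rim, r=0.11 at z=0.052"""
    R=np.array(d['attitude']);o=np.array(d['origin']);g=cv2.cvtColor(d['img'],cv2.COLOR_RGB2GRAY).astype(np.float32)
    def proj(P):
        q=(P-o)@R; return np.stack([d['cx']+d['fx']*q[:,0]/-q[:,2],d['cy']-d['fy']*q[:,1]/-q[:,2]],1).astype(np.float32)
    c=np.array([.562,-.0108]); rr=np.arange(.095,.125,.0005)
    for _ in range(3):
        E=[]
        for a in np.radians(np.arange(0,360,2)):
            P=np.column_stack([c[0]+rr*np.cos(a),c[1]+rr*np.sin(a),0*rr+.052])
            uv=proj(P); s=cv2.remap(g,uv[None,:,0],uv[None,:,1],cv2.INTER_LINEAR)[0]
            gr=s[4:]-s[:-4]; i=gr.argmin()
            if gr[i]<-25: E.append(P[i+2,:2])
        E=np.array(E)
        f=least_squares(lambda x:np.hypot(*(E-x[:2]).T)-x[2],[*c,.11],loss='soft_l1',f_scale=.001)
        c=f.x[:2]
    return c,f.x[2],len(E)
E
python3 - <<'E'
from h import *
d=dict(np.load('/tmp/top.npz'))
c,r,n=centre(d);print(c,r,n)
k=lambda x,y,z:px(d,285+(x+.5)/3.4-.5,130+(y+.5)/3.4-.5,z)[:2]
ang=lambda p:np.degrees(np.arctan2(p[1]-c[1],p[0]-c[0]))
def rep(n,p): print(n,np.round(p,4),'r',round(np.hypot(*(p-c)),4),'ang',round(ang(p),2))
rep('ball',k(287,554,.046)); rep('tip',k(193,94,.055)); rep('tip2',k(199,106,.055))
rep('ptrroot',k(207,152,.055)); rep('lens',k(236,258,.126))
rep('armroot',k(268,470,.046))
rep('sq',np.array([k(*t,.082) for t in [(316,38),(356,17),(370,47),(330,66)]]).mean(0))
rep('sq foot',k(325,88,0))
rep('pivot',k(469,224,.054)); rep('end',k(600,282,.052)); rep('jar',k(474,74,.055))
E
```

```text
[ 0.57627847 -0.01068663] 0.10901313382359408 162
ball [ 0.4021 -0.0419] r 0.177 ang -169.83
tip [0.7036 0.013 ] r 0.1295 ang 10.55
tip2 [0.6951 0.0091] r 0.1205 ang 9.47
ptrroot [0.663  0.0043] r 0.0881 ang 9.83
lens [ 0.576  -0.0078] r 0.0029 ang 96.18
armroot [ 0.4544 -0.0314] r 0.1236 ang -170.36
sq [ 0.7298 -0.0847] r 0.1705 ang -25.72
sq foot [ 0.7258 -0.0837] r 0.1664 ang -26.02
pivot [ 0.6132 -0.1669] r 0.1606 ang -76.71
end [ 0.5744 -0.2505] r 0.2398 ang -90.46
jar [ 0.7166 -0.1761] r 0.2169 ang -49.7
```

Request:
{"method": "drive_tool", "body": {"increments": [-13,44,0,0,0,8,1,-13,44,0,0,0,0,1,-13,44,0,0,0,0,1,-13,44,0,0,0,0,1,-13,44,0,0,0,0,1,-13,44,0,0,0,0,1,-13,44,0,0,0,0,1,-13,44,0,0,0,0,1]}}

```text
clock: 1.5
position: [0.4533, 0.3033, 0.2316]
orientation: [[0.437, 0.899, 0.001], [0.899, -0.437, 0.0], [0.001, 0.0, -1.0]]
wrist_force: [1.2, -0.3, -0.3]
finger_gap: 0.005
```

Request:
{"method": "drive_tool", "body": {"increments": [-44,19,0,0,0,0,1,-44,19,0,0,0,0,1,-44,19,0,0,0,0,1,-44,19,0,0,0,0,1,-44,19,0,0,0,0,1,-44,19,0,0,0,0,1,-44,19,0,0,0,0,1,-44,19,0,0,0,0,1]}}

```text
clock: 2.3
position: [0.4346, -0.0802, 0.2317]
orientation: [[0.437, 0.899, 0.001], [0.899, -0.437, -0.0], [0.0, 0.001, -1.0]]
wrist_force: [1.4, -0.1, -0.4]
finger_gap: 0.001
```

Request:
{"method": "drive_tool", "body": {"increments": [0,0,40,0,0,0,1,0,0,40,0,0,0,1,0,0,40,0,0,0,1,0,0,40,0,0,0,1,0,0,30,0,0,0,1,0,0,10,0,0,0,1,0,0,0,0,0,0,1,0,0,0,0,0,0,1]}}

```text
clock: 3.1
position: [0.4359, -0.0786, 0.0322]
orientation: [[0.437, 0.899, 0.002], [0.899, -0.437, -0.0], [0.0, 0.002, -1.0]]
wrist_force: [0.5, 0.4, -0.7]
finger_gap: 0.002
```

```bash
python3 - <<'E'
from h import *
d=shot("wrist","wrist1.png"); print(d['origin'])
s=ctrl.sense(); print(s['position'],s['wrist_force'])
E
```

```text
[ 0.37644053 -0.05115808  0.1751024 ]
[ 0.43634751 -0.07867813  0.03260711] [-0.4378579   0.49496849 -0.47870811]
```

View pics/wrist1.png

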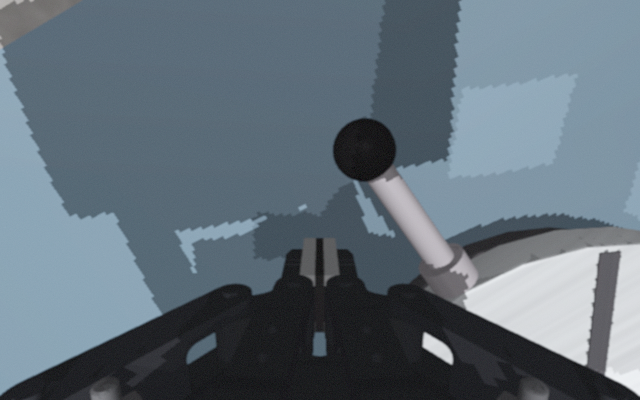

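The wrist view shows the shut fingertips at about (319,245) and the ball at (364,149), with the free bar running down to the collar at about (430,250). The way to the bar is clear, so I'll push mostly along world +y and stop short of the target.

Request:
{"method": "drive_tool", "body": {"increments": [11,-5,0,0,0,0,1,11,-5,0,0,0,0,1,11,-5,0,0,0,0,1,11,-5,0,0,0,0,1,11,-5,0,0,0,0,1,11,-5,0,0,0,0,1,11,-5,0,0,0,0,1,11,-5,0,0,0,0,1]}}

```text
clock: 3.95
position: [0.4392, 0.0193, 0.0316]
orientation: [[0.437, 0.899, 0.003], [0.899, -0.437, -0.0], [0.001, 0.003, -1.0]]
wrist_force: [0.3, -4.5, 1.5]
finger_gap: -0.002
```

```bash
python3 - <<'E'
from h import *
s=ctrl.sense(); print(s['position'],s['wrist_force'])
d=shot("top")
im=d['img'][130:305,285:475,::-1]
cv2.imwrite('pics/crop2.png',cv2.resize(im,None,fx=3.4,fy=3.4,interpolation=cv2.INTER_CUBIC)[:600])
print(centre(d))
E
```

```text
[0.43921418 0.01926375 0.03159106] [ 0.33729554 -4.51195772  1.49845238]
(array([ 0.57630248, -0.01082373]), np.float64(0.10905605887684004), 109)
```

View pics/crop2.png

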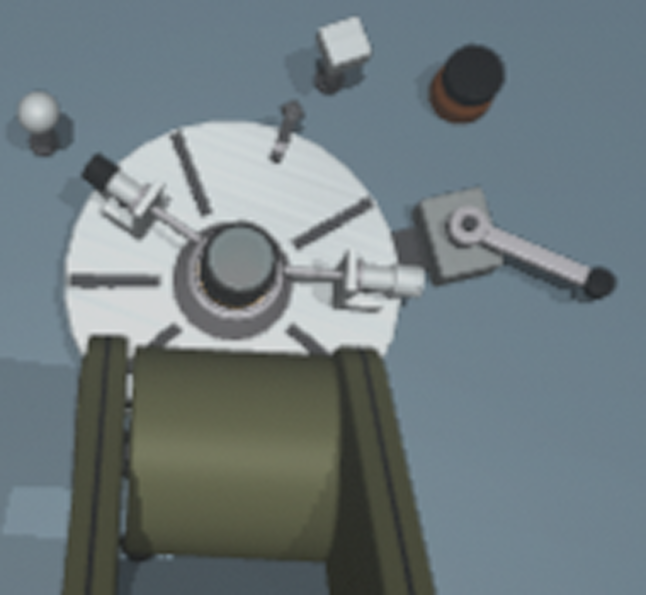

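The pointer tip is now at about (292,103) in the crop and heading toward the square post at (343,43). Next I'll measure its angle accurately with a polar unwrap.

```bash
cat >> h.py <<'E'
C=np.array([.5763,-.0108])
def polar(d,r0,r1,z,c=C,step=.1):
    R=np.array(d['attitude']);o=np.array(d['origin']);g=cv2.cvtColor(d['img'],cv2.COLOR_RGB2GRAY).astype(np.float32)
    a=np.radians(np.arange(-180,180,step));r=np.arange(r0,r1,.0005)
    A,Rr=np.meshgrid(a,r); P=np.stack([c[0]+Rr*np.cos(A),c[1]+Rr*np.sin(A),0*A+z],-1)
    q=(P-o)@R; u=d['cx']-d['fx']*q[...,0]/q[...,2]; v=d['cy']+d['fy']*q[...,1]/q[...,2]
    return np.degrees(a),r,cv2.remap(g,u.astype(np.float32),v.astype(np.float32),cv2.INTER_LINEAR)
def slots(d):
    a,r,p=polar(d,.075,.095,.052); m=255-p.mean(0); m=m-np.median(m); out=[]
    on=m>25; i=0
    while i<len(a):
        if on[i]:
            j=i
            while j<len(a) and on[j]: j+=1
            if 20<j-i<130: out.append((round(np.average(a[i:j],weights=m[i:j]),1),(j-i)/10))
            i=j
        i+=1
    return out
def pointer(d,lo,hi):
    """radial strips of the pointer, dark centroid by angle"""
    out=[]
    for r0 in (.112,.117,.122,.126):
        a,r,p=polar(d,r0,r0+.004,.055); s=(a>lo)&(a<hi); m=p.mean(0)[s]; w=np.clip(np.median(m)-m-12,0,None)
        out.append(round(float(np.average(a[s],weights=w+1e-9)),2))
    return out
E
python3 - <<'E'
from h import *
d0=dict(np.load('/tmp/top.npz')); d=shot("top"); np.savez('/tmp/top1.npz',**{k:np.array(v) for k,v in d.items()})
print(slots(d0)); print(slots(d)); print(pointer(d0,0,20),pointer(d,-25,-5))
# square head: bright top face at z=.082 
g=cv2.cvtColor(d['img'],cv2.COLOR_RGB2GRAY)[125:165,372:402]
Z=np.array([[px(d,u,v)[2] for u in range(372,402)] for v in range(125,165)])
print(np.round(g[5:24,9:24]))
E
```

```text
[(np.float64(-139.9), 6.8), (np.float64(-99.8), 7.0), (np.float64(-29.5), 7.5), (np.float64(10.3), 5.8), (np.float64(50.4), 7.1), (np.float64(73.6), 4.5), (np.float64(83.5), 6.1), (np.float64(92.6), 4.1), (np.float64(120.1), 6.9), (np.float64(160.1), 6.8)]
[(np.float64(-103.6), 2.4), (np.float64(-95.4), 3.4), (np.float64(-61.2), 5.7), (np.float64(18.9), 5.4), (np.float64(53.1), 3.6), (np.float64(61.2), 2.9), (np.float64(88.9), 5.7)]
[10.01, 11.32, 10.37, 10.42] [-22.41, -21.98, -21.6, -21.56]
[[117 118 117 118 117 117 117 118 117 117 117 118 118 117 117]
 [117 117 118 118 117 117 118 118 117 117 117 118 118 118 117]
 [118 118 117 117 117 118 118 118 118 117 118 117 117 117 117]
 [118 118 118 118 117 118 118 118 118 117 118 118 118 116 117]
 [119 118 118 117 117 118 118 118 119 117 118 118 117 118 118]
 [119 118 118 118 119 125 149 177 179 157 118 118 117 118 117]
 [119 120 126 150 178 181 187 197 200 179 124 117 118 118 118]
 [152 180 183 188 198 198 198 196 198 186 147 119 119 118 118]
 [189 199 199 199 198 199 198 198 196 193 164 109 118 118 118]
 [199 199 199 200 199 198 197 195 196 196 175 124 118 118 118]
 [201 200 198 197 197 197 198 197 199 199 193 163 119 118 119]
 [201 197 196 197 199 199 200 200 200 200 201 180 121 119 118]
 [197 199 201 201 202 202 202 202 201 199 201 187 146 119 119]
 [189 202 202 203 201 202 201 201 200 199 199 197 169 110 119]
 [162 203 203 201 202 201 201 201 200 199 198 198 179 119 120]
 [138 196 202 202 202 201 201 199 199 200 195 187 162 113 119]
 [122 182 205 202 201 200 201 196 186 170 140 124 119 110 119]
 [ 95 152 200 201 197 188 168 140 125 112  90  83  98 117 119]
 [ 82 131 179 165 135 126 110  91  84  84  87 101 113 118 119]]
```

```bash
python3 - <<'E'
from h import *
d=dict(np.load('/tmp/top1.npz'))
g=cv2.cvtColor(d['img'],cv2.COLOR_RGB2GRAY).astype(np.float32)
for th in (158,):
    W=np.array([px(d,u,v,.082)[:2] for v in np.arange(125,165,.25) for u in np.arange(372,402,.25) if cv2.getRectSubPix(g,(1,1),(float(u),float(v)))[0,0]>th])
    b=cv2.minAreaRect((W*1000).astype(np.float32)); print(th,b,W.mean(0))
    w=W.mean(0);print(np.degrees(np.arctan2(w[1]-C[1],w[0]-C[0])))
s=shot("scene"); u0,v0=222,174
im=s['img'][130:240,160:340,::-1]; cv2.imwrite('pics/sc2.png',cv2.resize(im,None,fx=4.4,fy=4.4,interpolation=cv2.INTER_CUBIC))
np.savez('/tmp/sc.npz',**{k:np.array(v) for k,v in s.items()})
E
```

```text
158 ((731.3477172851562, -86.22991943359375), (26.824932098388672, 26.948596954345703), 18.406585693359375) [ 0.73122792 -0.08614929]
-25.935999704937334
```

View pics/sc2.png

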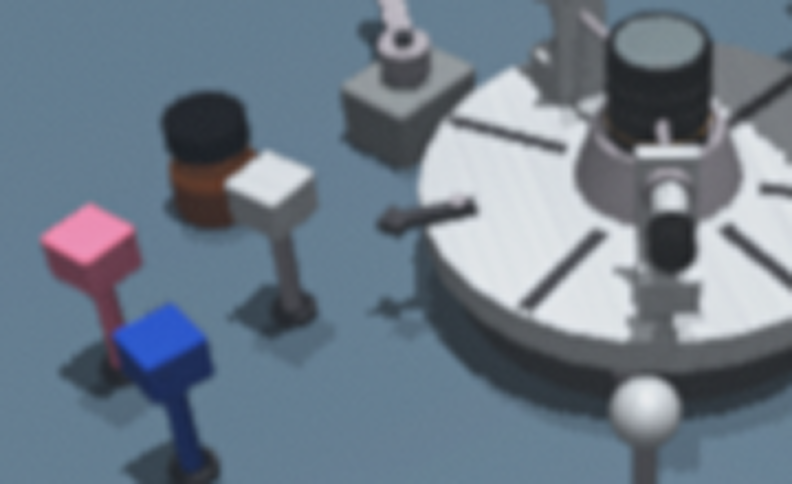

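The scene view confirms that the pointer tip, at about (392,220), is still short of the grey square head at (270,190). The other square heads are the pink and blue look-alikes. The target is -25.9° and the pointer is at about -21.2°, so I'll push a little further.

Request:
{"method": "drive_tool", "body": {"increments": [3,0,0,0,0,0,1,3,0,0,0,0,0,1,3,0,0,0,0,0,1,0,0,0,0,0,0,1,0,0,0,0,0,0,1,0,0,0,0,0,0,1,0,0,0,0,0,0,1,0,0,0,0,0,0,1]}}

```text
clock: 4.9
position: [0.4414, 0.0263, 0.0313]
orientation: [[0.437, 0.899, 0.0], [0.899, -0.437, -0.0], [0.0, 0.0, -1.0]]
wrist_force: [-1.3, -0.4, -0.4]
finger_gap: -0.001
```

```bash
python3 - <<'E'
from h import *
d=shot("top"); print(slots(d),pointer(d,-32,-14)); s=ctrl.sense(); print(s['position'],s['wrist_force'])
E
```

```text
[(np.float64(-105.8), 2.1), (np.float64(-97.6), 2.9), (np.float64(-63.4), 5.7), (np.float64(16.8), 5.4), (np.float64(51.0), 3.2), (np.float64(59.0), 2.6), (np.float64(86.5), 5.5)] [-24.59, -23.63, -23.25, -23.35]
[0.4413883  0.02630553 0.03132733] [-0.77247304 -1.08870696 -1.30292714]
```

Request:
{"method": "drive_tool", "body": {"increments": [2,0,0,0,0,0,1,2,0,0,0,0,0,1,2,0,0,0,0,0,1,0,0,0,0,0,0,1,0,0,0,0,0,0,1,0,0,0,0,0,0,1,0,0,0,0,0,0,1,0,0,0,0,0,0,1]}}

```text
clock: 5.75
position: [0.4445, 0.0318, 0.0314]
orientation: [[0.437, 0.899, 0.001], [0.899, -0.437, 0.0], [0.001, 0.001, -1.0]]
wrist_force: [-0.5, -0.7, 0.1]
finger_gap: -0.002
```

```bash
python3 - <<'E'
from h import *
d=shot("top"); print(slots(d),pointer(d,-35,-17)); s=ctrl.sense(); print(s['position'],s['wrist_force'])
E
```

```text
[(np.float64(-108.5), 2.1), (np.float64(-100.3), 3.7), (np.float64(-66.0), 5.7), (np.float64(14.0), 5.6), (np.float64(48.4), 3.3), (np.float64(56.4), 2.7), (np.float64(83.9), 5.3)] [-28.08, -27.05, -25.95, -26.04]
[0.44445486 0.03184328 0.03142011] [-1.16185596  0.10057845 -0.09323631]
```

The pointer is at -26.0° against a target of -25.94°. I'll back off, lift and move over beside the lever.

Request:
{"method": "drive_tool", "body": {"increments": [-15,0,0,0,0,0,1,-20,0,0,0,0,0,1,0,0,-40,0,0,0,1,0,0,-40,0,0,0,1,0,0,-40,0,0,0,1,0,0,-40,0,0,0,1,0,0,0,0,0,0,1,0,0,0,0,0,0,1]}}

```text
clock: 6.6
position: [0.4296, 0.0003, 0.1924]
orientation: [[0.437, 0.899, 0.004], [0.899, -0.437, -0.0], [0.001, 0.004, -1.0]]
wrist_force: [-0.5, 0.3, -0.5]
finger_gap: 0.001
```

Request:
{"method": "drive_tool", "body": {"increments": [-34,39,0,0,0,0,1,-34,39,0,0,0,0,1,-34,39,0,0,0,0,1,-34,39,0,0,0,0,1,-32,39,0,0,0,0,1,0,0,0,0,0,0,1,0,0,0,0,0,0,1,0,0,0,0,0,0,1]}}

```text
clock: 7.4
position: [0.5261, -0.2278, 0.1895]
orientation: [[0.437, 0.899, -0.004], [0.899, -0.437, 0.002], [0.001, -0.005, -1.0]]
wrist_force: [0.2, 0.2, 0.6]
finger_gap: -0.002
```

```bash
python3 - <<'E'
from h import *
d=shot("wrist","wrist3.png"); s=ctrl.sense(); print(s['position'],s['wrist_force'])
E
```

```text
[ 0.52624614 -0.22751202  0.18997595] [-0.12822645 -0.59294035  0.65673102]
```

View pics/wrist3.png

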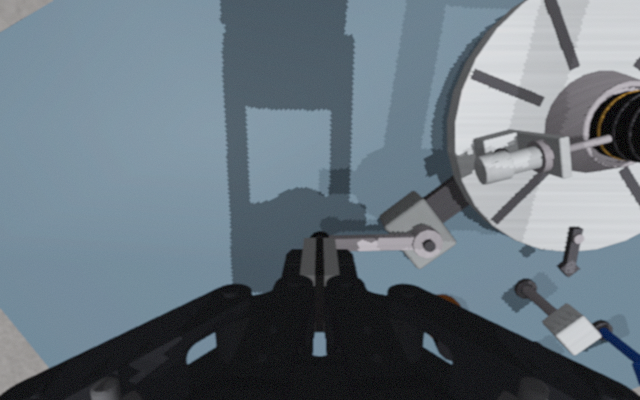

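The wrist view shows the lever level across the image: pivot at (429,243), round end at (320,237) just beside the fingertip outline. The plate and lens look undisturbed.

```bash
python3 - <<'E'
from h import *
d=shot("wrist"); print(px(d,429,243,.054),px(d,320,240,.052),px(d,345,242,.054))
d=shot("top"); print(slots(d),pointer(d,-35,-17))
E
```

```text
[ 0.61224509 -0.16559936  0.054     ] [ 0.56967215 -0.24907733  0.052     ] [ 0.57995305 -0.23020568  0.054     ]
[(np.float64(-176.3), 7.9), (np.float64(-136.2), 7.0), (np.float64(-108.5), 4.0), (np.float64(-99.5), 9.1), (np.float64(-25.9), 5.6), (np.float64(14.0), 7.2), (np.float64(37.0), 7.1), (np.float64(48.3), 8.0), (np.float64(56.4), 5.0), (np.float64(83.9), 6.9), (np.float64(123.8), 6.6)] [-28.05, -26.99, -25.91, -26.03]
```

Request:
{"method": "drive_tool", "body": {"increments": [0,0,38,0,0,0,1,0,0,38,0,0,0,1,0,0,38,0,0,0,1,0,0,38,0,0,0,1,0,0,0,0,0,0,1,0,0,0,0,0,0,1,0,0,0,0,0,0,1,0,0,0,0,0,0,1]}}

```text
clock: 8.35
position: [0.5294, -0.2299, 0.0417]
orientation: [[0.437, 0.9, 0.004], [0.9, -0.437, -0.002], [-0.0, 0.005, -1.0]]
wrist_force: [-0.3, 0.4, 0.0]
finger_gap: -0.001
```

Request:
{"method": "drive_tool", "body": {"increments": [2,12,0,0,0,0,1,2,12,0,0,0,0,1,2,12,0,0,0,0,1,2,12,0,0,0,0,1,2,12,0,0,0,0,1,2,12,0,0,0,0,1,2,12,0,0,0,0,1,2,10,0,0,0,0,1]}}

```text
clock: 9.15
position: [0.6198, -0.2556, 0.0388]
orientation: [[0.437, 0.899, -0.001], [0.899, -0.437, 0.001], [0.0, -0.001, -1.0]]
wrist_force: [-2.3, 1.1, 0.1]
finger_gap: -0.003
```

```bash
python3 - <<'E'
from h import *
d=shot("wrist","wrist4.png"); s=ctrl.sense(); print(s['position'],s['wrist_force'])
E
```

```text
[ 0.62229161 -0.25690614  0.03913719] [ 1.87595503 -0.92314939  1.10706268]
```

View pics/wrist4.png

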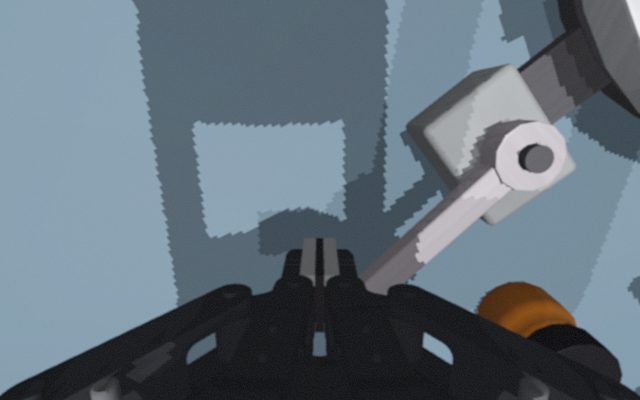

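The lever has swung partway, with the fingertip behind its end and the jar at (530,320) well clear. I'll continue round the arc.

Request:
{"method": "drive_tool", "body": {"increments": [4,6,0,0,0,0,1,5,5,0,0,0,0,1,5,5,0,0,0,0,1,6,4,0,0,0,0,1,6,4,0,0,0,0,1,6,3,0,0,0,0,1,6,2,0,0,0,0,1,0,0,0,0,0,0,1]}}

```text
clock: 10.0
position: [0.6444, -0.2455, 0.0387]
orientation: [[0.434, 0.901, -0.032], [0.901, -0.434, -0.015], [-0.028, -0.023, -0.999]]
wrist_force: [-39.2, -32.4, 14.7]
finger_gap: -0.001
```

```bash
python3 - <<'E'
from h import *
s=ctrl.sense(); print(s['position'],s['wrist_force'])
d=shot("top")
im=d['img'][130:260,360:500,::-1]
cv2.imwrite('pics/crop5.png',cv2.resize(im,None,fx=4.4,fy=4.4,interpolation=cv2.INTER_CUBIC))
E
```

```text
[ 0.64438938 -0.24552204  0.03867488] [-39.22785062 -32.38739045  14.74705973]
```

View pics/crop5.png

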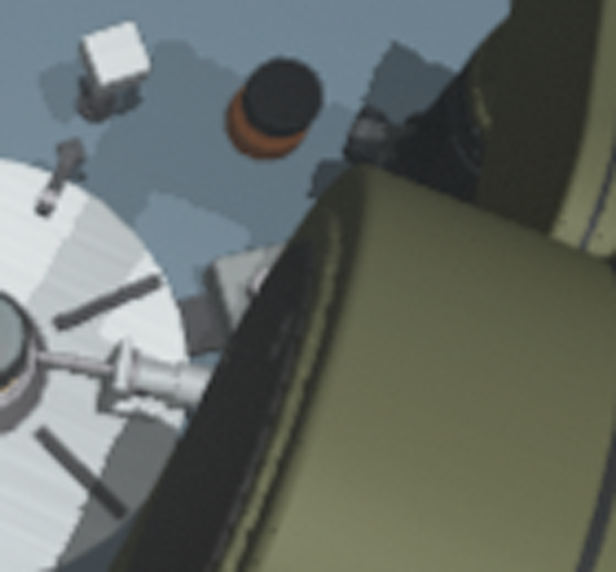

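There is 51 N of wrist force, so the lever is at its stop or something is blocking it. I'll back off and look.

Request:
{"method": "drive_tool", "body": {"increments": [-15,-10,0,0,0,0,1,-15,-20,0,0,0,0,1,-10,-20,0,0,0,0,1,0,0,-30,0,0,0,1,0,0,-40,0,0,0,1,0,0,-40,0,0,0,1,0,0,-40,0,0,0,1,0,0,0,0,0,0,1]}}

```text
clock: 10.85
position: [0.6046, -0.2505, 0.1973]
orientation: [[0.437, 0.899, 0.015], [0.899, -0.437, -0.007], [0.0, 0.016, -1.0]]
wrist_force: [0.4, 0.1, -0.1]
finger_gap: -0.0
```

```bash
python3 - <<'E'
from h import *
s=ctrl.sense(); print(s['position'],s['wrist_force'])
d=shot("wrist","wrist6.png")
E
```

```text
[ 0.60462548 -0.25050734  0.19729726] [ 0.43196132  0.11711299 -0.07661069]
```

View pics/wrist6.png

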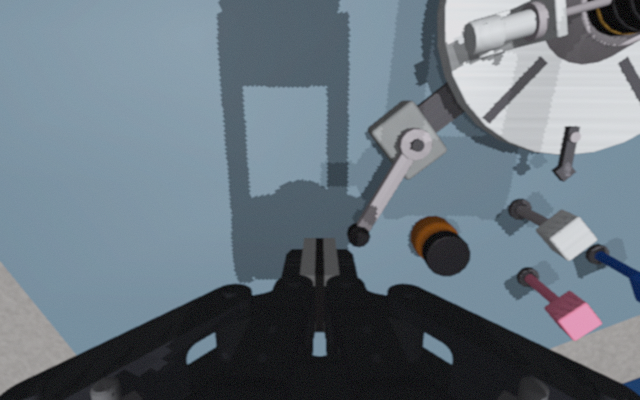

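```bash
python3 - <<'E'
from h import *
d=shot("wrist"); p=px(d,415,146,.054)[:2];e=px(d,358,235,.054)[:2]
print(p,e,np.hypot(*(e-p)),np.degrees(np.arctan2(*(e-p)[::-1])))
p=np.array([.6132,-.1669]);e=np.array([.5744,-.2505]);print(np.degrees(np.arctan2(*(e-p)[::-1])))
d=shot("top"); print([a for a,w in slots(d)],pointer(d,-35,-17))
# block orientation: points at z .03-.04
P=np.array([px(d,u,v) for v in range(175,225) for u in range(400,440)]);m=abs(P[:,2]-.036)<.003
print(m.sum(),cv2.minAreaRect((P[m][:,:2]*1000).astype(np.float32)))
E
```

```text
[ 0.6090627  -0.16792285] [ 0.65939609 -0.24092144] 0.08866929842768899 -55.41328409489044
-114.89671372878465
[np.float64(-176.4), np.float64(-136.4), np.float64(-108.5), np.float64(-100.2), np.float64(-65.8), np.float64(-25.9), np.float64(14.0), np.float64(38.0), np.float64(48.4), np.float64(56.4), np.float64(83.9), np.float64(123.8)] [-28.33, -27.64, -25.87, -26.07]
304 ((612.6337890625, -166.323974609375), (56.29057312011719, 44.348594665527344), 13.23898696899414)
```

The lever's rotation so far measures about 60°, and its end is at (358,235). The 51 N suggests the stop, but 1.3 rad would be 74.5°. I'll square the fingertip to the lever and push again gently to check.

Request:
{"method": "drive_tool", "body": {"increments": [7,28,0,0,0,0,1,0,0,0,0,0,7.4,1,0,0,0,0,0,7.4,1,0,0,0,0,0,7.4,1,0,0,40,0,0,7.4,1,0,0,40,0,0,0,1,0,0,40,0,0,0,1,0,0,38,0,0,0,1]}}

```text
clock: 11.8
position: [0.6262, -0.2535, 0.0276]
orientation: [[0.824, 0.566, -0.003], [0.566, -0.824, 0.002], [-0.002, -0.003, -1.0]]
wrist_force: [-0.0, -0.3, -0.2]
finger_gap: -0.001
```

Request:
{"method": "drive_tool", "body": {"increments": [0,0,0,0,0,0,1,5,0,0,0,0,0,1,5,0,0,0,0,0,1,5,0,0,0,0,0,1,3,0,0,0,0,0,1,2,0,0,0,0,0,1,0,0,0,0,0,0,1,0,0,0,0,0,0,1]}}

```text
clock: 12.6
position: [0.6411, -0.2471, 0.0335]
orientation: [[0.824, 0.567, -0.005], [0.567, -0.824, -0.006], [-0.007, 0.003, -1.0]]
wrist_force: [-9.8, -10.9, 3.6]
finger_gap: -0.001
```

```bash
python3 - <<'E'
from h import *
s=ctrl.sense(); print(s['position'],s['wrist_force'],s['moment'])
a=shot("wrist"); b=shot("scene")
A=cv2.resize(a['img'][:,160:],(480,400)); B=cv2.resize(b['img'][60:240,140:320],(320*400//320,400),interpolation=cv2.INTER_CUBIC)
cv2.imwrite('pics/c7.png',np.hstack([A[:,:400],B])[:,:,::-1])
d=a
P=np.array([px(d,u,v) for v in range(0,400,2) for u in range(330,640,2) if d['z_map'][v,u]>0]);m=(P[:,2]>.046)&(P[:,2]<.056)&(np.hypot(P[:,0]-.6132,P[:,1]+.1669)<.1)&(np.hypot(P[:,0]-.6132,P[:,1]+.1669)>.02)
q=P[m][:,:2]; print(len(q),q.mean(0),np.degrees(np.arctan2(q[:,1]+.1669,q[:,0]-.6132)).mean())
E
```

```text
[ 0.64108537 -0.24714379  0.03351466] [ -9.81028573 -10.88594701   3.59044323] [-1.70002692  1.70183802 -0.11889156]
2616 [ 0.6655142  -0.19723436] -37.77169622062146
```

View pics/c7.png

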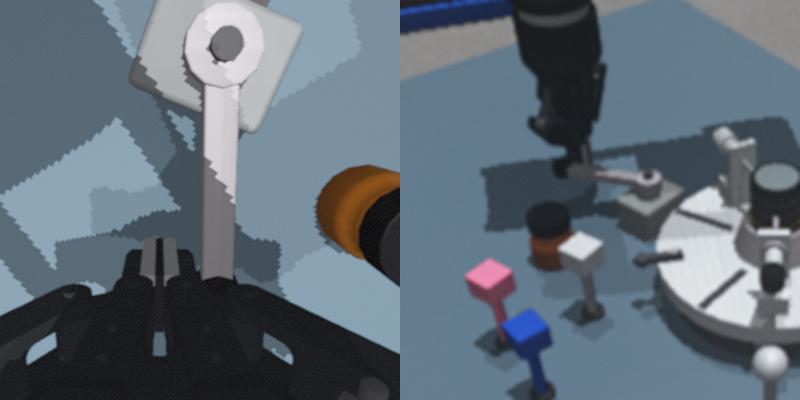

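The lever stays along -55.5° under this 14.6 N push (51 N earlier) and friction is only about 1.5 N. The lines of force put the contact at lever height, and the jar and block are clear, so this is the stop. I'll retreat.

Request:
{"method": "drive_tool", "body": {"increments": [-15,0,0,0,0,0,1,-20,0,0,0,0,0,1,0,0,-40,0,0,0,1,0,0,-40,0,0,0,1,0,0,-40,0,0,0,1,0,0,-40,0,0,0,1,-35,25,-20,0,0,0,1,-35,25,0,0,0,0,1]}}

```text
clock: 13.5
position: [0.5883, -0.3451, 0.2179]
orientation: [[0.822, 0.569, 0.01], [0.569, -0.822, -0.006], [0.005, 0.01, -1.0]]
wrist_force: [0.6, -0.5, 0.1]
finger_gap: 0.004
```

Request:
{"method": "drive_tool", "body": {"increments": [-20,40,0,0,0,0,1,-20,40,0,0,0,0,1,-20,40,0,0,0,0,1,-20,40,0,0,0,0,1,-20,40,0,0,0,0,1,0,0,0,0,0,0,1,0,0,0,0,0,0,1,0,0,0,0,0,0,1]}}

```text
clock: 14.3
position: [0.6164, -0.5643, 0.2118]
orientation: [[0.824, 0.566, 0.0], [0.566, -0.824, 0.001], [0.001, -0.0, -1.0]]
wrist_force: [0.0, 0.6, 0.3]
finger_gap: -0.004
```

```bash
python3 - <<'E'
from h import *
s=ctrl.sense(); print(s['position'],s['wrist_force'])
d=shot("top"); print([a for a,w in slots(d)],pointer(d,-35,-17),centre(d))
im=d['img'][130:305,285:475,::-1]
cv2.imwrite('pics/crop8.png',cv2.resize(im,None,fx=3.4,fy=3.4,interpolation=cv2.INTER_CUBIC)[:600])
E
```

```text
[ 0.61644387 -0.56434382  0.21179667] [0.02727376 0.60997423 0.32588363]
[np.float64(-176.4), np.float64(-136.2), np.float64(-108.6), np.float64(-100.1), np.float64(-89.4), np.float64(-66.0), np.float64(-25.9), np.float64(14.0), np.float64(37.1), np.float64(48.3), np.float64(56.4), np.float64(83.9), np.float64(123.8)] [-28.08, -27.02, -25.9, -26.04] (array([ 0.57636142, -0.01064253]), np.float64(0.10903421994952511), 169)
```

View pics/crop8.png

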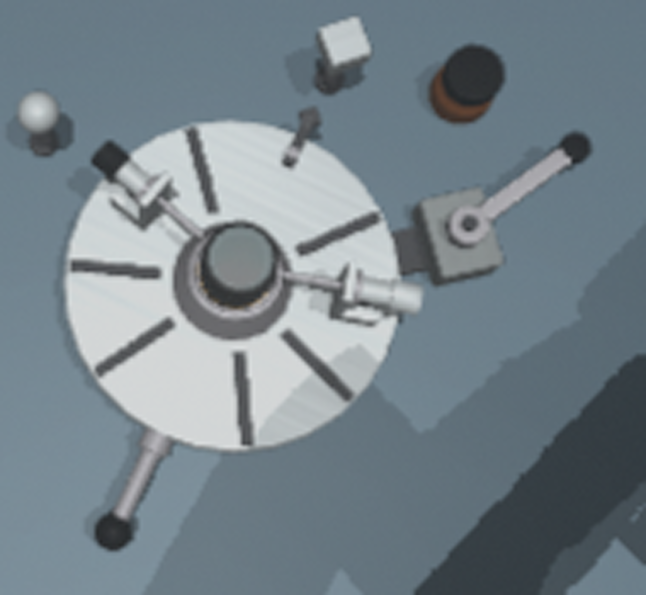

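```bash
python3 -c "
from plant import ctrl
print(ctrl.sign_off())"
```

```text
the job is handed in; nothing more can be done
None
```

I pushed the ball-ended arm with the shut fingertips until the pointer aimed at the aluminium square post, then pushed the lock lever away from the robot until it would go no further. The robot then moved clear, and I handed the job in at about 14 s of the 54 s allowed.

**Pointer:** in the last top picture it was at about -26.1° against a target of -25.9°, and it did not move while I worked the lever. The outermost edge strips of the pointer read -25.9° to -26.0°. The two inner strips read up to 2° further off; I put that down to plate-edge interference and relied on the plate slots.

**Lever:** it turned about 60° (1.04 rad) and ended at -55° in world axes. That is less than the full 1.3 rad, so it would have had to start about 0.26 rad open. I took this as the stop because it did not move under 51 N, nor under a second push of about 15 N, while its own friction is only about 1.5 N. I had no direct reading of the joint angle.

**Force:** the 51 N peak was the finger bearing on the lever at its stop. The contact was likely the wider part of the finger rather than the tip. If that counts as the gripper's body, it is over the 40 N limit.

**Surroundings:** the lens is seated, and the jar and both posts stand where they were. I did not check the spare lens and brass ring in the last picture, but the fingers stayed raised on the only pass near them.

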